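# Stand the knocked-over sachet box back up and shut its lid

### The arm

A 6-joint arm with a two-finger parallel gripper is mounted at the origin on a cart in front of the work surface, level with it; the furniture and walls round the work are solid. World frame = base frame: x ahead of the robot, y to its left, z up, the work surface at z = 0. Lengths are in m, angles in rad, forces in N, time in s.
With the tool pointing down it reaches from about 0.35 to 1 m from the base axis. Payload 7.1 kg.
Tool frame: the origin (TCP) lies between the finger pads; the fingertips stand 22 mm ahead of it and the grasp point (between the pads) lies 3 mm ahead of it; x points along the fingers, y is the direction in which the jaws open and shut, and the axes are right-handed (so a half turn about x gives the same grasp; the last joint's range is limited). The gripper opens to 85 mm and grips with 20 to 120 N. Pads are 22 mm wide; open, the fingers measure 114 mm over their backs; the gripper's body (76 mm by 85 mm) begins 54 mm behind the grasp point. The pads swing forward as they close: fully open they stand 13 mm farther back than shut.
Start: joints at [-1.307, 0.423, 1.63, -0, 1.089, -0.019], TCP at [0.174, -0.6, 0.253] pointing down, gripper open.
Joint ranges: [-3, 3], [-0.9, 2.11], [0.09, 2.58], [-1.31, 4.45], [0.11, 2.69], [-2.54, 2.54]. Speed limits (rad/s): [2.39, 2.39, 3.01, 3.14, 3.14, 3.14].

### API

Orientations are given as a rotation vector (axis times angle).
In Python, from rig import manip gives the robot as it stands. The module is installed in compiled form; this text tells all that it offers. Calls block until the motion is done:
- manip.move_to(position, orientation): joint-space move of the TCP to a pose.
- manip.servo_line(position, orientation=None, rate=0.15): straight line of the TCP; orientation=None keeps the orientation; rate is the mean speed in m/s.
- manip.set_joints(angles): joint-space move.
- manip.command_gripper(opening, f_grip=None): finger opening in m; f_grip is the grip in N (None keeps the last); returns when the fingers have stopped.
- manip.hold(seconds).
- manip.solve_ik(position, orientation): joint angles nearest the present ones, or None.
- manip.camera(name): name is "scene" or "top" or "wrist"; returns a dict with "image" (480x640x3 uint8, red, green, blue), "fx", "fy", "cx", "cy" (pixels), "cam_to_world" (4x4, takes a point from camera to world coordinates); the wrist camera has in their place "mount" (4x4, takes a point from camera to tool coordinates, whose origin is the TCP and whose axes are the tool frame's). Camera axes: x right, y down, z forward; pixel columns grow to the right and rows downward; lengths in m; the calibration is good to about 2 mm. A picture is of the moment at which its call begins: read the wrist's pose just before it. There is no depth.
A pose or a line that the arm cannot do raises manip.IKError and nothing moves.
- manip.sign_off(): hands the job in, once; it reports no verdict.
Readings, each from a call of its own:
- manip.get_time(): time.
- manip.get_joint_positions(): joint angles.
- manip.get_joint_vel(): joint speeds.
- manip.get_tau(): joint torques, N m.
- manip.get_position(): TCP position.
- manip.get_ee_rot(): TCP orientation.
- manip.get_contact_force(): force on the tool from outside, world axes, zero at the start.
- manip.get_torque(): the same for the moment, N m.
- manip.get_width(): finger opening in m.
Only numpy, scipy, OpenCV 4.12 (cv2) and the standard library are available. Lean on these libraries where they do the work, as an engineer would, in place of code of your own. Each camera call takes 0.05 s, during which the arm holds its last target. There are 200 camera calls.

### The job

The clear box of drying sachets has been knocked onto its back with its teal lid hanging open. Push it back up onto its base near where it lies, and flip the lid over and press it fully shut so that the sachets stay dry. Only push with the fingers: do not pick the box up, and leave the other things on the table where they are.

Things in the scene. Friction and masses are not known exactly. Their poses are not given: they have to be found in the camera images.
- sachet_box: Clear plastic box with a teal hinged lid, loose, 0.16 kg (lid 0.04). Origin: centre of the underside; z points from underside to mouth, x from front wall to hinged back wall, y along its length. 2 mm walls: front x = -50, back x = 55, sides y = +-75, rim z = 62 mm; open but for sachets on the floor. It starts lying on its back wall: x down, z level (5 deg up), towards the robot (+-0.65 rad).
- box_rim (a point): Middle of the rim of the box's front wall (x -49, z 62 mm in its frame): while the box lies, the uppermost edge of the mouth, 110 mm above the table. Pushed here, away from the robot, the box turns about its lower back edge; the lid's weight pulls it back, so it falls onto its base by itself only after some 50 deg. Pushed low it slides.
- box_centre (a point): Middle of the box's inside (x 2, z 31 mm in its frame).
- sachet_box_lid (a joint): Lid angle in rad: 0 shut, 1.83 fully open. Hinge along the box's y at x 57.6, z 62.5 mm in its frame, friction 0.02 N m and damped, no latch or spring: when steep it stays where left. Flat plate 108 x 154 x 2 mm, free edge 110 mm from the hinge. At the start it lies on the table on the robot's side, or up to 20 deg off it; once the box is up it stands open on the robot's side.
- dish: Round steel dish of broken cookies, 108 mm across, 35 mm high, loose bystander; origin at the centre of its underside.
- cup: Small grey measuring cup, 55 mm across, 40 mm high, loose bystander; origin at the centre of its underside.
- stamp: Date stamp with a black foot and a red round handle, 26 x 44 x 70 mm, loose bystander; origin at the centre of its underside.
- timer: White round dial timer, 66 mm across, 38 mm high, loose bystander; origin at the centre of its underside.
- marker: Blue and white marker pen lying down, 17 x 135 x 16 mm, loose bystander; origin under its middle.
- labels: White roll of labels lying flat, 70 mm across, 28 mm high, loose bystander; origin near the centre of its underside.
Things that resemble listed ones, but are neither listed nor needed, are in the scene too. Leave any orange look-alike of the sachet_box alone.

How it is judged:
At the end, for the whole second after the job is handed in: The box stands still and level on its base on the table (tilt under 0.05 rad, underside within 5 mm of the table top) with its lid shut (under 0.06 rad, a 6 mm gap at the free edge) (angle between sachet_box's own z axis and vertical below 0.05 rad and height (world z) of sachet_box below 0.005 m and value of joint sachet_box_lid below 0.06 rad and linear speed of sachet_box below 0.01 m/s); the robot touches nothing.
It fails at once if the box is picked up (its middle is more than 80 mm above the table; tipping it over its edge raises it to about 62 mm) (height (world z) of box_centre above 0.08 m).
It fails at once if the box is shoved across the table (its middle gets more than 160 mm from where it was; tipping it up moves it some 85 mm) (distance of box_centre from where it was at the start of the episode above 0.16 m).
It fails at once if another thing on the table is moved by more than 20 mm (distance of any of dish, cup, stamp, timer, marker, labels from where it was at the start of the episode above 0.02 m).
It also fails if it takes over 51 s, if anything falls off the work surface, if the arm or the gripper's body presses on something with over 40 N, if the wrist force passes 120 N, or if a joint passes its speed limit or range.

## Working session

There is one attempt and no reset: what is moved stays moved. The work goes in short steps, each a Python script; the robot and the scene stay as the last script left them, time stands still between calls to the robot, and variables do not carry over. Pictures are saved under pics/ and viewed, about 8 in all and at most 12, crops included, and the job is handed in when it is done.

```bash
mkdir -p pics
python3 - <<'E'
from rig import manip
import cv2,numpy as np
for n in("scene","top"):
    c=manip.camera(n); cv2.imwrite(f"pics/{n}0.png",c["image"][:,:,::-1])
    print(n,c["fx"],c["fy"],c["cx"],c["cy"],np.round(c["cam_to_world"],4).tolist())
print(manip.get_time(),manip.get_position(),manip.get_ee_rot())
E
```

```text
scene 482.9982018918549 482.9982018918549 317.86324464515826 241.71475430189895 [[-0.6649, -0.4527, 0.5941, -0.1795], [-0.7468, 0.4194, -0.5162, 0.5929], [-0.0155, -0.7869, -0.6169, 0.8441], [0.0, 0.0, 0.0, 1.0]]
top 468.57486510947365 468.57486510947365 321.8258749310556 243.81984565363203 [[-0.0364, -0.9792, 0.1997, 0.3299], [-0.9993, 0.0352, -0.0095, -0.0333], [0.0023, -0.1999, -0.9798, 1.1489], [0.0, 0.0, 0.0, 1.0]]
0.1 [ 0.17431639 -0.59970943  0.25261828] [ 2.07023857  0.29618423 -2.07058499]
```

View pics/scene0.png

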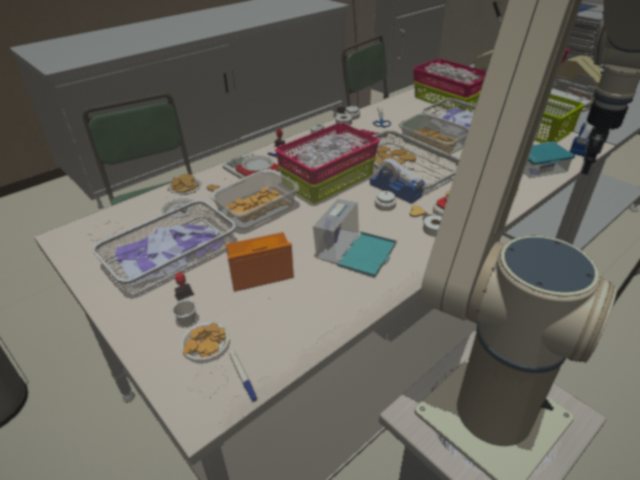

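View pics/top0.png

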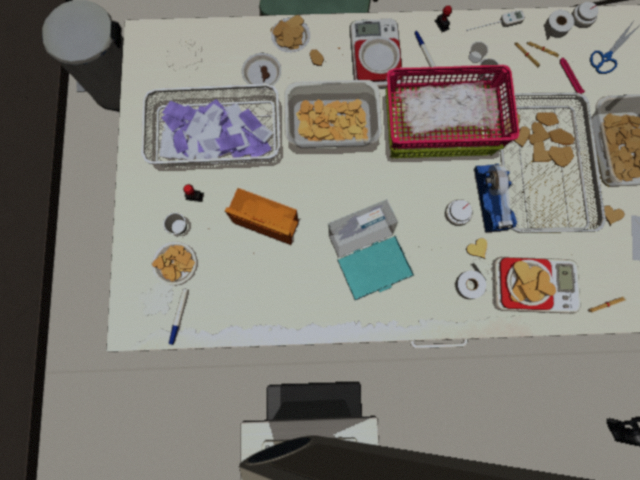

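The box is the clear one with the teal lid at top (362,235), with its lid lying open on the table. The orange box at (262,215) and the closed teal-lidded box at scene (548,158) are look-alikes. I'll confirm this in an enlarged crop and measure the lid.

```bash
cat > h.py <<'E'
from rig import manip
import cv2,numpy as np
from scipy.spatial.transform import Rotation as R
def proj(c,P):
    T=np.linalg.inv(c["cam_to_world"]);p=(T[:3,:3]@np.atleast_2d(P).T).T+T[:3,3]
    return np.c_[c["fx"]*p[:,0]/p[:,2]+c["cx"],c["fy"]*p[:,1]/p[:,2]+c["cy"]]
def ray(c,uv):
    T=c["cam_to_world"];u=np.atleast_2d(uv)
    d=np.c_[(u[:,0]-c["cx"])/c["fx"],(u[:,1]-c["cy"])/c["fy"],np.ones(len(u))]@T[:3,:3].T
    return T[:3,3],d
def onz(c,uv,z):
    o,d=ray(c,uv);return o+d*((z-o[2])/d[:,2])[:,None]
def teal(c,box):
    x0,y0,x1,y1=box;h=cv2.cvtColor(c["image"],cv2.COLOR_RGB2HSV)
    m=cv2.inRange(h,(80,90,50),(100,255,255));k=np.zeros_like(m);k[y0:y1,x0:x1]=m[y0:y1,x0:x1]
    cs,_=cv2.findContours(k,cv2.RETR_EXTERNAL,cv2.CHAIN_APPROX_NONE)
    return max(cs,key=cv2.contourArea) if cs else None
def tri(a,ua,b,ub):
    o1,d1=ray(a,ua);o2,d2=ray(b,ub);d1=d1[0];d2=d2[0]
    s=np.linalg.lstsq(np.c_[d1,-d2],o2-o1,rcond=None)[0];p,q=o1+s[0]*d1,o2+s[1]*d2
    return (p+q)/2,np.linalg.norm(p-q)
E
python3 - <<'E'
from h import *
C={n:manip.camera(n) for n in("scene","top")}
for n,b in(("scene",(320,210,420,290)),("top",(310,220,430,310))):
    c=C[n];k=teal(c,b)
    a=cv2.approxPolyDP(cv2.convexHull(k),4,True)[:,0];r=cv2.boxPoints(cv2.minAreaRect(k))
    print(n,a.tolist(),r.round(1).tolist());print(onz(c,a.astype(float),0.003).round(3).tolist())
a=cv2.resize(C["scene"]["image"][185:285,300:420],(480,400),interpolation=cv2.INTER_CUBIC)
b=cv2.resize(C["top"]["image"][190:310,315:425],(367,400),interpolation=cv2.INTER_CUBIC)
im=np.hstack([a[:,:430],b]);cv2.imwrite("pics/crop1.png",im[:,:,::-1]);print(im.shape)
E
```

```text
scene [[362, 234], [392, 242], [374, 273], [341, 263]] [[340.20001220703125, 263.6000061035156], [351.1000061035156, 228.8000030517578], [392.70001220703125, 241.8000030517578], [381.79998779296875, 276.6000061035156]]
[[0.571, -0.228, 0.003], [0.488, -0.263, 0.003], [0.433, -0.13, 0.003], [0.52, -0.095, 0.003]]
top [[394, 237], [412, 274], [355, 298], [339, 260]] [[337.29998779296875, 258.3999938964844], [395.0, 233.6999969482422], [413.3999938964844, 276.70001220703125], [355.70001220703125, 301.3999938964844]]
[[0.574, -0.226, 0.003], [0.48, -0.264, 0.003], [0.426, -0.12, 0.003], [0.521, -0.086, 0.003]]
(400, 797, 3)
```

View pics/crop1.png

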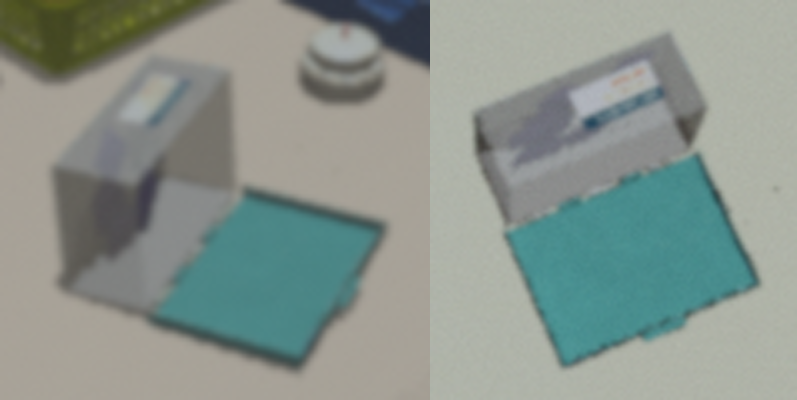

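The crop confirms it: a clear box on its back with its mouth towards the robot and the lid flat on the table. The front wall's rim runs from about scene px (334,231) to (357,203). I'll check the predicted rim against that, then go to the pre-push pose.

```bash
cat >> h.py <<'E'
H=np.array([.5465,-.158,0]);a=np.array([.935,.354,0]);a/=np.linalg.norm(a);s=np.array([a[1],-a[0],0])
Z=np.array([0,0,1.])
def ori(sg=1,tilt=0):   # tool down; tilt>0 leans fingertips away from robot along a
    x=-Z*np.cos(tilt)+a*np.sin(tilt);z=sg*(a*np.cos(tilt)+Z*np.sin(tilt));y=np.cross(z,x)
    return R.from_matrix(np.c_[x,y,z]).as_rotvec()
E
python3 - <<'E'
from h import *
rim=H+.009*a+Z*.110
for n in("scene","top"):
    c=manip.camera(n);print(n,proj(c,[rim+.075*s,rim-.075*s,rim-.075*s+.062*a-.005*Z,H+.077*s+Z*.002,H-.077*s+Z*.002]).round(1).tolist())
print("ori sys", R.from_rotvec(manip.get_ee_rot()).as_matrix().round(2).tolist())
for sg in(1,-1):
    for d in(-.04,.13):
        q=manip.solve_ik(H+d*a+Z*.107,ori(sg));print(sg,d,None if q is None else np.round(q,2))
E
```

```text
scene [[360.2, 201.7], [336.3, 231.1], [314.7, 226.2], [361.9, 233.6], [338.7, 264.9]]
top [[400.6, 224.0], [340.3, 249.0], [329.5, 224.9], [395.7, 237.3], [339.2, 260.8]]
ori sys [[-0.0, 0.28, -0.96], [0.0, -0.96, -0.28], [-1.0, -0.0, -0.0]]
1 -0.04 [-0.35  0.51  1.91  0.    0.72 -2.28]
1 0.13 [-0.18  0.67  1.58  0.    0.89 -2.12]
-1 -0.04 [-0.35  0.51  1.91 -0.    0.72  0.86]
-1 0.13 [-0.18  0.67  1.58 -0.    0.89  1.03]
```

Run:
```python
from h import *
o=ori(-1)
print(np.round(manip.camera("wrist")["mount"][:3,3],3))
manip.move_to(H-.04*a+Z*.25,o)
manip.servo_line(H-.04*a+Z*.107,o,rate=.15)
print(manip.get_time(),manip.get_contact_force().round(2))
for d in(-.012,.01,.03,.045):
    manip.servo_line(H+d*a+Z*.107,o,rate=.06);print(d,manip.get_contact_force().round(2))
c=manip.camera("scene");im=cv2.resize(c["image"][150:300,270:470],(800,600),interpolation=cv2.INTER_CUBIC)
cv2.imwrite("pics/push1.png",im[:,:,::-1]);print(manip.get_time())
```

```text
[-0.122 -0.001 -0.069]
3.4083 [-0.19  0.31  0.16]
-0.012 [-0.58  0.65  0.64]
0.01 [-0.09 -0.26 -0.15]
0.03 [-0.78 -1.57  0.4 ]
0.045 [-0.82 -0.26 -0.39]
5.475
```

View pics/push1.png

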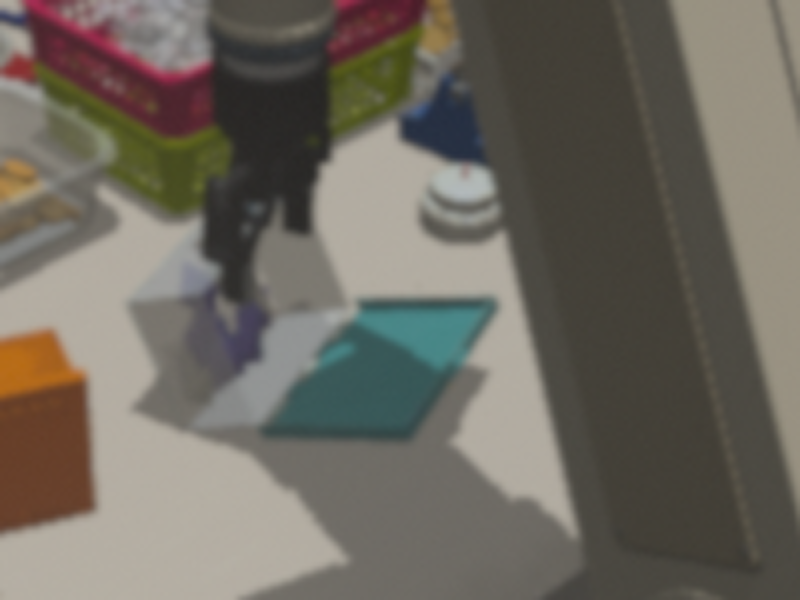

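The push is working: the box is turning about its lower back edge and has lifted the lid off the table (lid at crop (385,370)). I'll carry on.

Run:
```python
from h import *
o=ori(-1)
for d in(.07,.09,.11,.125):
    manip.servo_line(H+d*a+Z*.107,o,rate=.06);print(d,manip.get_contact_force().round(2))
manip.hold(.3)
c=manip.camera("scene");im=cv2.resize(c["image"][150:300,270:470],(800,600),interpolation=cv2.INTER_CUBIC)
cv2.imwrite("pics/push2.png",im[:,:,::-1]);print(manip.get_time())
```

```text
0.07 [-0.27 -0.6   0.32]
0.09 [ 0.02 -0.23  0.17]
0.11 [-0.56  0.31  0.02]
0.125 [-0.73  0.18  0.34]
7.7583
```

View pics/push2.png

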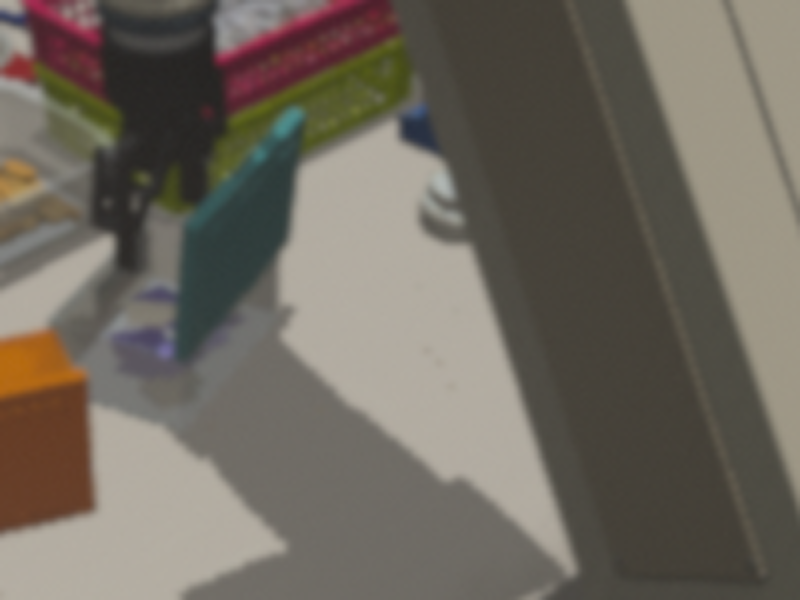

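The box is now on its base with the lid standing open near vertical. I'll lift clear, move to the robot's side and re-measure the lid.

Run:
```python
from h import *
o=ori(-1)
manip.servo_line(H+.125*a+Z*.34,o,rate=.3)
manip.move_to(H-.1*a-.05*s+Z*.34,o)
manip.command_gripper(0.0)
C={n:manip.camera(n) for n in("scene","top")}
a_=cv2.resize(C["scene"]["image"][155:275,280:370],(450,600),interpolation=cv2.INTER_CUBIC)
b=cv2.resize(C["top"]["image"][170:290,310:380],(350,600),interpolation=cv2.INTER_CUBIC)
b=cv2.resize(C["top"]["image"][160:300,318:400],(350,600),interpolation=cv2.INTER_CUBIC)
cv2.imwrite("pics/up.png",np.hstack([a_,b])[:,:,::-1])
for n,bx in(("scene",(280,150,380,270)),("top",(310,160,430,310))):
    k=teal(C[n],bx);print(n,None if k is None else cv2.approxPolyDP(cv2.convexHull(k),2.5,True)[:,0].tolist())
h=H+.062*a
for n in C: print(n,proj(C[n],[h+.077*s+.0625*Z,h-.077*s+.0625*Z,h+.077*s+.168*Z-.028*a,h-.077*s+.168*Z-.028*a,h+.077*s+.172*Z,h-.077*s+.172*Z]).round(1).tolist())
print(manip.get_time())
```

```text
scene [[344, 178], [318, 207], [320, 201]]
top [[369, 205], [366, 212], [329, 224], [332, 219]]
scene [[342.7, 210.8], [317.7, 240.6], [352.8, 181.1], [327.1, 210.1], [343.4, 177.5], [317.0, 205.9]]
top [[388.9, 208.7], [329.9, 232.9], [401.1, 206.9], [335.9, 233.7], [396.0, 194.9], [330.9, 221.5]]
10.4667
```

View pics/up.png

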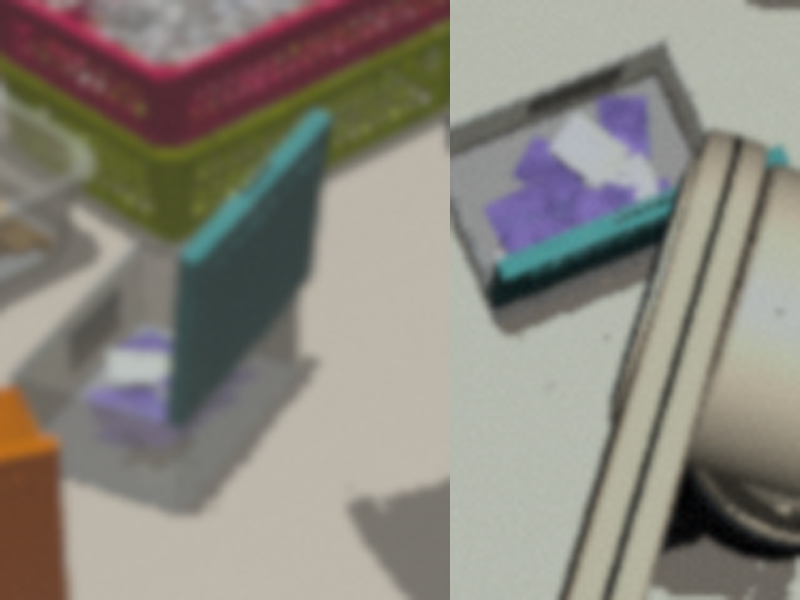

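The lid is about vertical (θ≈90°) and the hinge is within ~2 px of the prediction, so `h = H+0.062a` holds. I'll swing the lid over in an arc with the closed fingertips, then press it down with force checks.

Run:
```python
from h import *
o=ori(-1);h=H+.062*a+.0625*Z;r=.08
def P(t,off=.002): # tip leading corner on the lid outside
    n=np.array(-np.sin(t)*a+np.cos(t)*Z)
    return h+r*(np.cos(t)*a+np.sin(t)*Z)+off*n-.011*a+.022*Z
manip.move_to(P(np.pi/2)-.06*a+Z*.1,o)
manip.servo_line(P(np.pi/2)-.06*a,o,rate=.2)
manip.servo_line(P(np.pi/2),o,rate=.08)
for t in np.radians(np.arange(80,9,-10)):
    manip.servo_line(P(t),o,rate=.08)
f0=manip.get_contact_force();print("pre",f0.round(2),manip.get_time())
z=P(np.radians(10))[2];b=P(0)
for z in np.arange(z,b[2]-.012,-.0015):
    manip.servo_line([b[0],b[1],z],o,rate=.03);f=manip.get_contact_force();print(round(z,4),f.round(1))
    if f[2]>6: break
manip.hold(.3);print(manip.get_contact_force().round(2),manip.get_position().round(4))
manip.servo_line([b[0],b[1],.3],o,rate=.15)
manip.move_to(H-.1*a-.15*s+Z*.34,o)
C={n:manip.camera(n) for n in("scene","top")}
a_=cv2.resize(C["scene"]["image"][155:275,280:370],(450,600),interpolation=cv2.INTER_CUBIC)
b=cv2.resize(C["top"]["image"][160:300,318:400],(350,600),interpolation=cv2.INTER_CUBIC)
cv2.imwrite("pics/shut.png",np.hstack([a_,b])[:,:,::-1]);print(manip.get_time())
```

```text
pre [-0.6   0.42  0.29] 15.1917
0.1004 [-0.  -0.2 -0.1]
0.0989 [-0.6  0.2  0.6]
0.0974 [0.7 0.2 0.1]
0.0959 [ 0.2 -0.4  0.6]
0.0944 [ 0.1 -0.2  0.5]
0.0929 [ 0.8 -1.2 -0.8]
0.0914 [ 1.   0.2 -0.6]
0.0899 [0.2 0.7 0.1]
0.0884 [ 0.1 -0.2 -0.6]
0.0869 [ 0.6 -0.1  0.4]
0.0854 [-3.2  0.4 10.6]
[-4.19  0.25 10.55] [ 0.6692 -0.1117  0.0867]
21.0
```

View pics/shut.png

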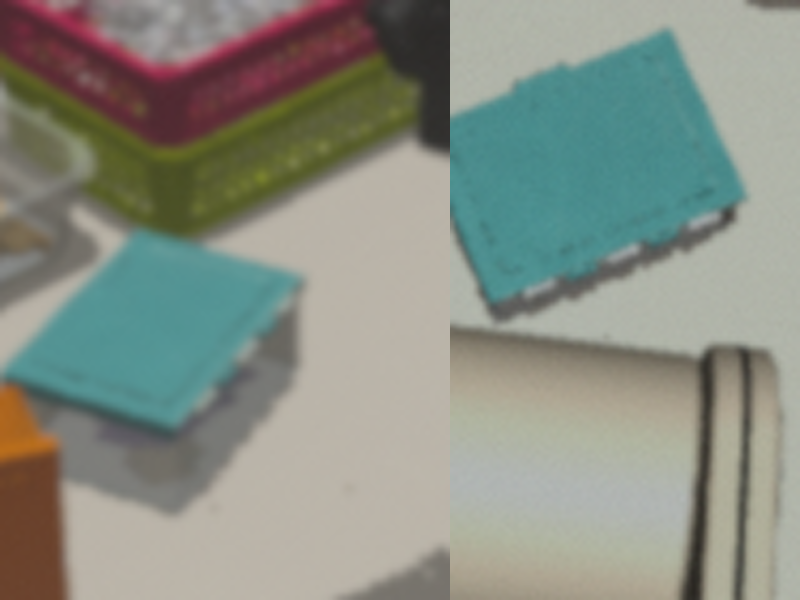

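The lid lies flat on the box, with the free-edge tab at crop (545,75). The sharp 10 N stop with the tip at z≈0.065 matches a shut lid. One numeric check by triangulation before I hand in.

Run:
```python
from h import *
C={n:manip.camera(n) for n in("scene","top")}
for nm,u,v in(("free R",(307,201.4),(369.1,167)),("hinge R",(340.6,210.6),(387.1,206.2)),("hinge L",(280+175/5,155+430/5),(318+42/4.27,160+300/4.29))):
    p,e=tri(C["scene"],u,C["top"],v);print(nm,p.round(3),round(e,4))
k=teal(C["top"],(290,150,400,260));print(cv2.approxPolyDP(cv2.convexHull(k),4,True)[:,0].tolist())
h=H+.062*a+.064*Z
for n in C: print(n,proj(C[n],[h+.077*s,h-.077*s,h+.11*a-.077*s,h+.11*a+.077*s]).round(1).tolist())
k=teal(C["scene"],(270,150,380,260));print(cv2.approxPolyDP(cv2.convexHull(k),3,True)[:,0].tolist())
```

```text
free R [ 0.74  -0.167  0.061] 0.0003
hinge R [ 0.638 -0.205  0.062] 0.0012
hinge L [ 0.585 -0.06   0.059] 0.0016
[[369, 168], [385, 205], [327, 229], [311, 191]]
scene [[342.7, 210.4], [317.7, 240.1], [281.8, 229.0], [308.8, 201.0]]
top [[388.9, 208.5], [329.9, 232.7], [312.1, 191.8], [370.3, 168.5]]
[[337, 211], [313, 239], [282, 229], [307, 202]]
```

```bash
python3 -c "
from rig import manip
manip.hold(.5);print(manip.get_contact_force().round(2),manip.get_time());manip.sign_off()"
```

```text
[-0.44  0.3   0.2 ] 21.6
the job is handed in; nothing more can be done
```

I pushed the box up onto its base at the rim with open fingers. Then I swung the lid over with closed fingertips and pressed it shut. I handed the job in at 21.6 s of the 51 s allowed, with the arm clear of everything. The hand-in reports no verdict.

- **Lid:** The downward press stopped sharply at about 10.5 N, with the fingertips at z ≈ 65 mm, where the top of a shut lid should be. Triangulated heights were 61 mm at the free edge and 59 and 62 mm at the hinge. That reads as level and shut, to the few mm these readings resolve.
- **Box position:** The free-edge corners were within about 2 px of where the shut box was predicted. The hinge-side outline was up to about 6 px off, probably because the teal mask misses the dark hinge edge.
- **Other things on the table:** I did not measure their positions after the move. The hand stayed clear of them by plan, and no unexpected forces showed.

No check failed.

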